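# Set the swivel tube carrier to the green mark

## Task

Unlock the swivel tube carrier by turning its red clamp knob fully anticlockwise, swing the carrier by its black handle until the handle stands over the green mark, then turn the knob fully clockwise again so the carrier is locked there. Let go of everything when done.

Things in the scene. Friction and masses are not known exactly. Their poses are not given: they have to be found in the camera images.
- clamp_knob (a joint): angle of the red clamp knob: 0 = fully clockwise seen from above = tight, carrier locked; grows as the knob is turned anticlockwise; 1.2 rad = end stop, fully loose. The clamp bites below about 0.5 rad and, tight, resists about 9 N at the handle; above that the carrier swings freely and stays put. Turning takes 0.15 to 0.25 N m
- knob_grip (a point): grip point of the red knob, on the vertical pivot axis of knob and carrier, 104 mm above the table. An upright bar 52 mm long, 14 mm thick, from 78 to 118 mm above the table, on a red disc 56 mm across with its top at 78 mm. x axis along the bar, z up; turns with the knob. The stand is fixed; its place and heading vary
- head_handle (a point): grip point of the carrier's handle, 104 mm above the table: upright round post, black sleeve 19 mm in diameter, 80 to 120 mm above the table, 160 mm from the pivot axis. It swings on a level circle about the pivot; about 1 N moves it when loose. Between knob and handle sit a blue block and four vials, lower than 75 mm. x axis points out from the pivot, z up
- mark_green: green round mark, a disc 36 mm across and 3 mm thick, fixed on the grey fan plate, top 13 mm above the table, 160 mm (give or take 10) from the pivot axis; origin at the centre of its underside. A yellow and an orange mark of the same shape lie at other angles; which lies where varies

How it is judged (in metres and radians):
On the way, in this order (a step that is already met when the one before it is completed fails the run):
1. the clamp knob is turned anticlockwise until loose (value of joint clamp_knob above 0.8 rad), for 0.1 s.
2. with the clamp loose, the handle is swung over the green mark (horizontal distance between head_handle and mark_green below 0.032 m and value of joint clamp_knob above 0.7 rad), for 0.2 s.
3. the knob is turned clockwise until tight (value of joint clamp_knob below 0.25 rad), for 0.1 s.
At the end, for the whole second after the job is handed in: the middle of the handle is within 32 mm (about 10 degrees) of the middle of the green mark, seen from above, and the clamp knob is tight again (below 0.25 rad) (horizontal distance between head_handle and mark_green below 0.032 m and value of joint clamp_knob below 0.25 rad); the robot touches nothing.
It also fails if it takes over 67 s, if anything falls off the work surface, if the arm or the gripper's body presses on something with over 40 N, if the wrist force passes 120 N, or if a joint passes its speed limit or range.

## Robot

A 6-joint arm with a two-finger parallel gripper is mounted at the origin on the work surface. World frame = base frame: x ahead of the robot, y to its left, z up, the work surface at z = 0. Lengths are in m, angles in degrees, forces in N, time in s.
With the tool pointing down it reaches from about 0.4 to 0.825 m from the base axis. Payload 7 kg.
Tool frame: the origin (TCP) lies midway between the tips of the shut fingers; the grasp point (between the pads) lies r.grasp_offset behind it (r.grasp_offset is the distance from the TCP to the grasp point, in m); z points along the fingers, y is the direction in which the jaws open and shut (so a half turn about z gives the same grasp; the last joint's range is limited). The gripper opens to 88 mm and grips with 3 to 60 N. Pads are 19 mm wide; open, the fingers measure 130 mm over their backs; the gripper's body (78 mm by 193 mm) begins 47 mm behind the grasp point.
Start: joints at [-58.722, 20.546, 0.682, 0, -70.136, -16.507], TCP at [0.172, -0.653, 0.227] pointing down, gripper open.
Joint ranges: [-176.03, 176.03], [-82.01, 121.73], [-58.28, 71.71], [-173.87, 95.51], [-174.79, -0.11], [-173.66, 173.66]. Speed limits (degrees/s): [136.94, 136.94, 172.46, 180, 180, 180].

## Interface

Orientations are given as [roll, pitch, yaw] about the fixed x, y, z axes, in that order (R = Rz(yaw) Ry(pitch) Rx(roll)).
In Python, from plant import status, imaging, r gives the robot as it stands.
- The arm moves only by the tool apply_moves, never from a script. Its argument "moves" is a list of rows, each a list of 6 numbers: the shift along the tool's x, y, z in units of 200 mm (1.0 is 200 mm), then the turn, a rotation vector about the tool's x, y, z in units of 90 degrees (1.0 is 90 degrees). In form: [[tx, ty, tz, rx, ry, rz], ...]. A call has 1 to 12 rows; each row is the pose to reach, as a shift and turn from the pose measured when the call began, along the tool's axes at that moment; what a row does not reach only later rows make up. A row lasts 1/8 s, in which the tool goes at most 62.5 mm and 10.7 degrees, less where a joint would pass 70% of its speed; a pose out of reach is approached as far as the arm can. A call with a number of a shift or a turn outside -1 to 1 is refused whole. A call with a gripper value outside its range is refused whole. "hand" is the closure, from -1 (fully open) to 1 (shut), set as the call begins (left out, the last holds). The fingers move at their own pace and stop on an object; "grip_force" is the grip in N (left out, the last holds). Time passes only in rows, so rows that repeat a pose let the fingers close. It gives the time, the measured TCP pose, the force and the opening at its end, in the units of the state.
- status.get_state(): the state, without advancing time (a new reading comes with each control period).
- imaging.capture(name): name is "scene" or "side" or "wrist"; returns (picture, depth): 420x560x3 uint8, blue, green, red; 420x560 float32, m along the optical axis (not along the pixel's ray), 0 where there is no reading.
- imaging.camera_info(name): a dict with "fx", "fy", "cx", "cy" (pixels), "T" (4x4, takes a point from camera to world coordinates). Camera axes: x right, y up, looking along -z (the intrinsics and any distortion apply to the point x, -y, -z); pixel columns grow to the right and rows downward; lengths in m; the calibration is good to about 2 mm. A picture is of the moment at which its call begins: read the wrist's pose just before it. camera_info takes no time and is no camera call; for the wrist camera it gives the pose at the moment of the call.
- r.close_job(): hands the job in, once; it reports no verdict.
The state is a dict: "time_s": time; "joints": joint angles; "qd": joint speeds; "joint_torque": joint torques, N m; "tcp_pos": TCP position; "eef_rot": TCP orientation; "contact_force": force on the tool from outside, world axes, zero at the start; "moment": the same for the moment, N m; "gripper_width": finger opening in m.
Only numpy, scipy, OpenCV 4.12 (cv2) and the standard library are available. Lean on these libraries where they do the work, as an engineer would, in place of code of your own. Each camera call takes 0.05 s, during which the arm holds its last target.

## Working session

There is one attempt and no reset: what is moved stays moved. The work goes in short steps, Python scripts to look and compute and a tool call to move; the robot and the scene stay as the last step left them, time stands still between calls to the robot, and variables do not carry over. Pictures are saved under pics/ and viewed, and the job is handed in when it is done.

Besides the shell and the picture viewer there is one more tool, called after "Request:" by a JSON object that holds its "method" and its "body", one argument or row to a line. apply_moves: Moves the arm, as the interface text tells. Its arguments: {"type":"object","properties":{"moves":{"type":"array","items":{"type":"array","items":{"type":"number"}}},"hand":{"type":"number"},"grip_force":{"type":"number"}},"required":["moves"]}

```bash
ls; mkdir -p pics; cat > h.py <<'E'
import numpy as np, cv2
from plant import status, imaging, r
def cap(n,f):
    info=imaging.camera_info(n); im,d=imaging.capture(n); cv2.imwrite('pics/'+f,im); np.savez('pics/'+f+'.npz',im=im,d=d,**{k:np.array(info[k]) for k in('fx','fy','cx','cy','T')}); return im,d,info
def ray(info,u,v,z):
    T=np.array(info['T']);d=T[:3,:3]@np.array([(u-info['cx'])/info['fx'],-(v-info['cy'])/info['fy'],-1]);o=T[:3,3]
    return o+d*(z-o[2])/d[2]
def cloud(info,d):
    v,u=np.mgrid[:d.shape[0],:d.shape[1]]
    P=np.stack([(u-info['cx'])/info['fx']*d,-(v-info['cy'])/info['fy']*d,-d],-1)
    T=np.array(info['T']);return P@T[:3,:3].T+T[:3,3]
E
python3 - <<'E'
from h import *
s=status.get_state();print({k:np.round(v,3) for k,v in s.items()});print(r.grasp_offset)
for n in('scene','side','wrist'):
    i=cap(n,n+'0.png')[2];print(n,{k:np.round(v,3) for k,v in i.items()})
E
```

```text
pics
{'time_s': np.float64(0.0), 'joints': array([-5.8722e+01,  2.0590e+01,  6.3500e-01, -2.1000e-02, -7.0134e+01,
       -1.6505e+01]), 'qd': array([-0.04 , -0.005, -0.   , -0.016, -0.01 ,  0.014]), 'joint_torque': array([-1.0000e-03, -5.8272e+01,  2.9306e+01,  6.9980e+00,  7.0000e-03,
       -0.0000e+00]), 'tcp_pos': array([ 0.172, -0.652,  0.226]), 'eef_rot': array([ 1.79909e+02, -6.00000e-03, -1.65234e+02]), 'contact_force': array([ 0.511, -0.058,  0.728]), 'moment': array([ 0.047,  0.024, -0.024]), 'gripper_width': np.float64(0.088)}
0.0188
scene {'fx': np.float64(546.389), 'fy': np.float64(546.389), 'cx': np.float64(276.467), 'cy': np.float64(209.469), 'T': array([[-0.818, -0.371,  0.439,  0.861],
       [ 0.575, -0.497,  0.651,  0.411],
       [-0.024,  0.785,  0.62 ,  0.501],
       [ 0.   ,  0.   ,  0.   ,  1.   ]])}
side {'fx': np.float64(383.313), 'fy': np.float64(383.313), 'cx': np.float64(280.599), 'cy': np.float64(208.78), 'T': array([[ 0.954,  0.169, -0.248,  0.419],
       [-0.3  ,  0.545, -0.783, -0.533],
       [ 0.003,  0.821,  0.571,  0.467],
       [ 0.   ,  0.   ,  0.   ,  1.   ]])}
wrist {'fx': np.float64(337.904), 'fy': np.float64(337.904), 'cx': np.float64(281.079), 'cy': np.float64(207.686), 'T': array([[-0.255, -0.936, -0.243,  0.107],
       [ 0.967, -0.246, -0.066, -0.67 ],
       [ 0.002, -0.252,  0.968,  0.385],
       [ 0.   ,  0.   ,  0.   ,  1.   ]])}
```

View pics/scene0.png

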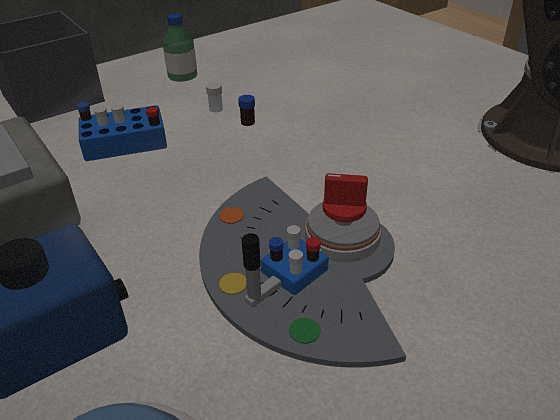

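View pics/side0.png

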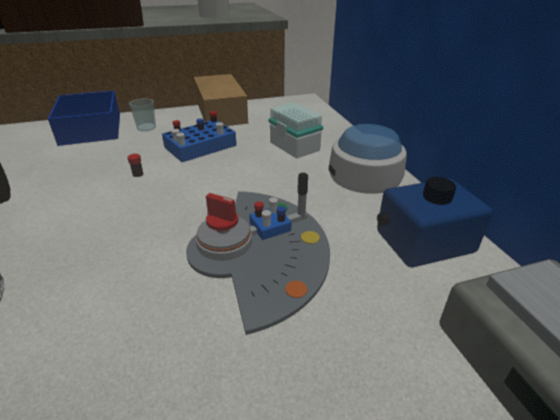

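View pics/wrist0.png

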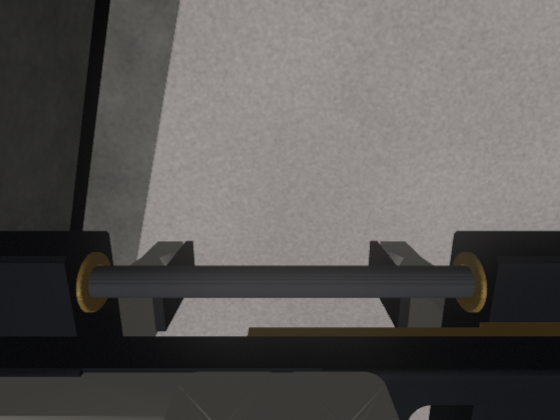

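The scene view shows the red knob at about (345,195), the black handle at (251,252), and the green mark at (304,330). The yellow mark is at (232,283) and the orange one at (231,215). The side view shows the same layout, with the green mark hidden behind the carrier. The wrist camera doesn't see the stand.

```bash
cat > m.py <<'E'
from h import *
import sys
def meas(tag):
    out={}
    for n in('scene','side'):
        im,d,i=cap(n,n+tag+'.png')
        hsv=cv2.cvtColor(im,cv2.COLOR_BGR2HSV);H,S,V=cv2.split(hsv);P=cloud(i,d);ok=d>0
        red=((H<6)|(H>174))&(S>150)&(V>60)&ok
        bar=red&(P[...,2]>.085)&(P[...,2]<.125)&(abs(P[...,0]-.55)<.3)
        print(n,'bar px',bar.sum())
        if bar.sum()>30:
            top=bar&(P[...,2]>.113)
            Q=P[bar];c=Q.mean(0);w,vv=np.linalg.eigh(np.cov(Q[:,:2].T));a=vv[:,1]
            pr=(Q[:,:2]-c[:2])@a
            print('  bar mean',c.round(4),'ang',np.degrees(np.arctan2(a[1],a[0])).round(1),'ext',np.percentile(pr,[1,99]).round(4),'side std',np.sqrt(w).round(4),'zmax',Q[:,2].max().round(3))
            if top.sum()>5:
                Q=P[top][:,:2];rr=cv2.minAreaRect((Q*1000).astype(np.float32));print('  top',top.sum(),Q.mean(0).round(4),rr)
        disc=red&(P[...,2]>.073)&(P[...,2]<.0805)
        blk=(V<60)&ok&(P[...,2]>.082)&(P[...,2]<.119)&(np.hypot(P[...,0]-c[0],P[...,1]-c[1])<.22)
        nn,lab,st,ce=cv2.connectedComponentsWithStats(blk.astype(np.uint8))
        for k in range(1,nn):
            if st[k,4]>60: 
                q=P[lab==k];print('  black',st[k],q.mean(0).round(4),q[:,2].min().round(3),q[:,2].max().round(3))
                u,v=ce[k];print('   ray z.1',ray(i,u,v,.1).round(4))
        g=(H>50)&(H<80)&(S>100)&ok&(P[...,2]<.03)&(np.hypot(P[...,0]-c[0],P[...,1]-c[1])<.22)
        nn,lab,st,ce=cv2.connectedComponentsWithStats(g.astype(np.uint8))
        for k in range(1,nn):
            if st[k,4]>60: print('  green',st[k],ray(i,*ce[k],.013).round(4),P[lab==k].mean(0).round(4))
meas(sys.argv[1])
E
python3 m.py 1
```

```text
scene bar px 1050
  bar mean [0.4873 0.0104 0.1047] ang 136.9 ext [-0.0249  0.024 ] side std [0.0028 0.0144] zmax 0.119
  top 329 [0.4847 0.0096] ((484.5300598144531, 7.169492721557617), (15.528717994689941, 51.02625274658203), 49.651023864746094)
  black [242 241  19  30 432] [0.6448 0.0399 0.1012] 0.082 0.119
   ray z.1 [0.644  0.0386 0.1   ]
  green [289 318  31  25 614] [0.6155 0.0964 0.013 ] [0.6153 0.0962 0.0128]
side bar px 98
  bar mean [0.4833 0.0032 0.1158] ang 137.7 ext [-0.0229  0.0242] side std [0.0027 0.0157] zmax 0.12
  top 88 [0.4812 0.0047] ((482.845703125, 4.055065155029297), (10.037140846252441, 49.29630661010742), 48.33007049560547)
  black [298 177   9  18 141] [0.6378 0.0283 0.1007] 0.082 0.119
   ray z.1 [0.6383 0.0295 0.1   ]
```

```bash
cat > g.py <<'E'
from h import *
import sys
from scipy.spatial.transform import Rotation as R
def goto(x,y,z,yaw):
    s=status.get_state();p=np.array(s['tcp_pos']);A=R.from_euler('xyz',s['eef_rot'],degrees=True)
    B=R.from_euler('xyz',[180,0,yaw],degrees=True)
    t=A.inv().apply(np.array([x,y,z])-p)/.2; w=(A.inv()*B).as_rotvec(degrees=True)/90
    print('t',round(s['time_s'],2),'pos',p.round(4),'rot',np.round(s['eef_rot'],2),'j',np.round(s['joints'],1),'F',np.round(s['contact_force'],1),'M',np.round(s['moment'],2),'w',round(s['gripper_width'],4))
    print('move',t.round(3),w.round(3),'dist',(np.linalg.norm(t)*.2).round(4),'deg',(np.linalg.norm(w)*90).round(1))
if __name__=='__main__': goto(*map(float,sys.argv[1:]))
E
python3 g.py .4835 .0065 .227 -42
```

```text
t 0.25 pos [ 0.172  -0.6525  0.2261] rot [ 1.7996e+02 -1.0000e-02 -1.6523e+02] j [-58.7  20.6   0.7  -0.  -70.1 -16.5] F [-0.7 -0.6 -1.1] M [0.05 0.02 0.01] w 0.0876
move [-2.346e+00  2.789e+00 -2.000e-03] [ 0.     0.    -1.369] dist 0.7289 deg 123.2
```

Request:
{"method": "apply_moves", "body": {
  "moves": [
    [-0.2,0.24,0,0,0,-0.1],
    [-0.4,0.48,0,0,0,-0.2],
    [-0.6,0.72,0,0,0,-0.3],
    [-0.8,0.95,0,0,0,-0.4],
    [-0.8,0.95,0,0,0,-0.5],
    [-0.8,0.95,0,0,0,-0.5]
  ],
  "hand": -1,
  "grip_force": 40
}}

```text
time_s: 1.0
tcp_pos: [0.2789, -0.4275, 0.2267]
eef_rot: [-180.0, 0.0, -120.2]
contact_force: [-0.4, -0.4, 0.2]
gripper_width: 0.0875
```

```bash
python3 g.py .4835 .0065 .227 -42
```

```text
t 1.0 pos [ 0.2789 -0.4275  0.2267] rot [-1.7998e+02  2.0000e-02 -1.2019e+02] j [-34.8   4.9 -19.7  -0.  -65.3   4.6] F [-0.4 -0.4  0.2] M [-0.01  0.07 -0.02] w 0.0875
move [-2.39e+00  2.07e-01 -1.00e-03] [-0.     0.    -0.869] dist 0.4798 deg 78.2
```

Request:
{"method": "apply_moves", "body": {
  "moves": [
    [-0.25,0.02,0,0,0,-0.1],
    [-0.5,0.04,0,0,0,-0.2],
    [-0.75,0.06,0,0,0,-0.3],
    [-1,0.08,0,0,0,-0.4],
    [-1,0.08,0,0,0,-0.4]
  ]
}}

```text
time_s: 1.62
tcp_pos: [0.3667, -0.245, 0.2269]
eef_rot: [-179.9, 0.0, -84.2]
contact_force: [0.1, 0.4, 0.9]
gripper_width: 0.0873
```

```bash
python3 g.py .4835 .0065 .227 -42
```

```text
t 1.62 pos [ 0.3667 -0.245   0.2269] rot [-1.7994e+02  1.0000e-02 -8.4150e+01] j [ -8.   -2.3 -27.1  -0.  -65.1  13.8] F [0.1 0.4 0.9] M [-0.    0.17 -0.05] w 0.0873
move [-1.192 -0.709  0.   ] [-0.001 -0.    -0.468] dist 0.2773 deg 42.2
```

Request:
{"method": "apply_moves", "body": {
  "moves": [
    [-0.25,-0.15,0,0,0,-0.1],
    [-0.5,-0.3,0,0,0,-0.2],
    [-0.75,-0.45,0,0,0,-0.3],
    [-0.9,-0.55,0,0,0,-0.4],
    [-0.95,-0.6,0,0,0,-0.468],
    [-0.95,-0.6,0,0,0,-0.468]
  ]
}}

```text
time_s: 2.38
tcp_pos: [0.4673, -0.0442, 0.2266]
eef_rot: [180.0, -0.0, -42.3]
contact_force: [0.3, 0.4, -0.8]
gripper_width: 0.0874
```

```bash
python3 g.py .4835 .0065 .227 -42; python3 - <<'E'
from h import *
cap('wrist','wrist1.png');cap('scene','scene2.png')
E
```

```text
t 2.38 pos [ 0.4673 -0.0442  0.2266] rot [ 1.7999e+02 -1.0000e-02 -4.2260e+01] j [ 18.7   0.8 -24.2   0.  -65.   29. ] F [ 0.3  0.4 -0.8] M [-0.05  0.2   0.  ] w 0.0874
move [-0.111 -0.242 -0.002] [ 0.    -0.    -0.003] dist 0.0533 deg 0.3
```

View pics/wrist1.png

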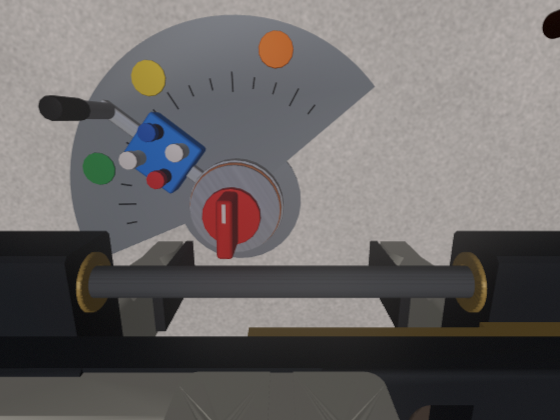

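The wrist view shows the whole fan. The knob disc is at (231,216) with its bar upright in the image, so it lines up with the tool x axis. The handle is at about (55,108) and the green mark at (99,168).

```bash
cat > w.py <<'E'
from h import *
import sys
def wm(f):
    im,d,i=cap('wrist',f);hsv=cv2.cvtColor(im,cv2.COLOR_BGR2HSV);H,S,V=cv2.split(hsv);P=cloud(i,d)
    red=((H<6)|(H>174))&(S>130)&(V>50)&(d>0)
    nn,lab,st,ce=cv2.connectedComponentsWithStats(red.astype(np.uint8));k=1+np.argmax(st[1:,4])
    m=lab==k;print('red',st[k],ce[k])
    dm=m&(abs(P[...,2]-.078)<.006);q=P[dm][:,:2]
    hull=cv2.convexHull((q*1000).astype(np.float32));print('disc circle mm',cv2.minEnclosingCircle(hull))
    tm=m&(P[...,2]>.112);q=(P[tm][:,:2]*1000).astype(np.float32);print('top',len(q),cv2.minAreaRect(q),q.mean(0))
    g=(H>50)&(H<80)&(S>100);nn,lab,st,ce=cv2.connectedComponentsWithStats(g.astype(np.uint8));k=1+np.argmax(st[1:,4]);print('green',st[k],ray(i,*ce[k],.013).round(4))
    h=(V<60)&(P[...,2]>.113)&(P[...,2]<.13)&(d>0);h[225:]=0
    q=(P[h][:,:2]*1000).astype(np.float32);print('handle top',len(q),cv2.minEnclosingCircle(q) if len(q)>5 else '')
wm(sys.argv[1])
E
python3 w.py wrist2.png
```

```text
red [ 201  188   58   71 2696] [229.37388724 219.04005935]
disc circle mm ((483.6093444824219, 5.351885795593262), 27.638858795166016)
top 915 ((483.5296936035156, 5.460588455200195), (14.343165397644043, 51.57505798339844), 46.05884552001953) [483.2139     4.759301]
green [ 82 153  32  32 777] [0.6144 0.095  0.013 ]
handle top 592 ((640.3474731445312, 32.78797912597656), 9.451861381530762)
```

```bash
python3 g.py .4835 .0055 .16 -44
```

```text
t 2.52 pos [ 0.4664 -0.0449  0.2268] rot [-1.7999e+02 -1.0000e-02 -4.2320e+01] j [ 18.7   0.7 -24.3   0.  -65.   29. ] F [-0.7 -0.4 -0.4] M [-0.03  0.17  0.02] w 0.0871
move [-0.107 -0.244  0.334] [-0.    -0.     0.019] dist 0.0854 deg 1.7
```

Request:
{"method": "apply_moves", "body": {
  "moves": [
    [-0.107,-0.244,0.0,0,0,0.019],
    [-0.107,-0.244,0.1,0,0,0.019],
    [-0.107,-0.244,0.25,0,0,0.019],
    [-0.107,-0.244,0.33,0,0,0.019],
    [-0.107,-0.244,0.33,0,0,0.019],
    [-0.107,-0.244,0.33,0,0,0.019]
  ]
}}

```text
time_s: 3.28
tcp_pos: [0.4839, 0.0051, 0.1617]
eef_rot: [-179.9, -0.1, -44.1]
contact_force: [0.3, -0.0, 0.9]
gripper_width: 0.0875
```

```bash
python3 g.py .4835 .0055 .086 -44
```

```text
t 3.27 pos [0.4839 0.0051 0.1617] rot [-1.7994e+02 -5.0000e-02 -4.4130e+01] j [ 24.    5.6 -28.2   0.  -56.1  21.9] F [ 0.3 -0.   0.9] M [ 0.    0.11 -0.01] w 0.0875
move [-0.003  0.     0.378] [-0.001 -0.001 -0.001] dist 0.0757 deg 0.2
```

Request:
{"method": "apply_moves", "body": {
  "moves": [
    [0,0,0.15,0,0,0],
    [0,0,0.28,0,0,0],
    [0,0,0.37,0,0,0],
    [0,0,0.37,0,0,0],
    [0,0,0.37,0,0,0]
  ]
}}

```text
time_s: 3.9
tcp_pos: [0.4849, 0.0052, 0.0889]
eef_rot: [-179.9, -0.1, -44.1]
contact_force: [-0.7, -0.0, 0.6]
gripper_width: 0.0875
```

Request:
{"method": "apply_moves", "body": {
  "moves": [
    [0,0,0,0,0,0],
    [0,0,0,0,0,0],
    [0,0,0,0,0,0],
    [0,0,0,0,0,0],
    [0,0,0,0,0,0],
    [0,0,0,0,0,0]
  ],
  "hand": 1,
  "grip_force": 40
}}

```text
time_s: 4.65
tcp_pos: [0.4848, 0.0052, 0.0889]
eef_rot: [-179.9, -0.1, -44.1]
contact_force: [-0.0, -0.5, -0.2]
gripper_width: 0.0334
```

```bash
python3 g.py .4835 .0055 .086 -44
```

```text
t 4.65 pos [0.4848 0.0052 0.0889] rot [-1.7986e+02 -1.0000e-01 -4.4140e+01] j [ 24.   10.7 -33.5   0.1 -45.6  21.9] F [-0.  -0.5 -0.2] M [-0.1   0.12  0.01] w 0.0334
move [-0.006  0.004  0.014] [-0.002 -0.001 -0.002] dist 0.0032 deg 0.2
```

Request:
{"method": "apply_moves", "body": {
  "moves": [
    [-0.006,0.004,0.01,0,0,0],
    [-0.006,0.004,0.01,0,0,0],
    [-0.006,0.004,0.01,0,0,0],
    [-0.006,0.004,0.01,0,0,0],
    [-0.006,0.004,0.01,0,0,0]
  ]
}}

```text
time_s: 5.28
tcp_pos: [0.4835, 0.0057, 0.0866]
eef_rot: [-179.9, -0.1, -44.1]
contact_force: [2.1, 3.7, -6.7]
gripper_width: 0.014
```

```bash
python3 g.py .4835 .0055 .0865 24
```

```text
t 5.28 pos [0.4835 0.0057 0.0866] rot [-1.7985e+02 -9.0000e-02 -4.4130e+01] j [ 24.1  10.8 -33.8   0.  -45.3  21.8] F [ 2.1  3.7 -6.7] M [ 1.29 -0.45  0.18] w 0.014
move [0.001 0.001 0.   ] [-0.001 -0.002 -0.757] dist 0.0003 deg 68.1
```

Request:
{"method": "apply_moves", "body": {
  "moves": [
    [0,0,0,0,0,-0.08],
    [0,0,0,0,0,-0.16],
    [0,0,0,0,0,-0.24],
    [0,0,0,0,0,-0.32],
    [0,0,0,0,0,-0.4],
    [0,0,0,0,0,-0.48],
    [0,0,0,0,0,-0.56],
    [0,0,0,0,0,-0.64],
    [0,0,0,0,0,-0.7],
    [0,0,0,0,0,-0.735],
    [0,0,0,0,0,-0.735]
  ]
}}

```text
time_s: 6.65
tcp_pos: [0.4835, 0.0059, 0.0866]
eef_rot: [180.0, -0.2, 22.0]
contact_force: [2.2, 3.3, -5.4]
gripper_width: 0.0139
```

```bash
python3 g.py .4835 .0055 .0865 24.5
```

```text
t 6.65 pos [0.4835 0.0059 0.0866] rot [179.99  -0.19  21.99] j [ 24.1  10.8 -33.8   0.  -45.3  87.9] F [ 2.2  3.3 -5.4] M [ 1.07 -0.2   0.17] w 0.0139
move [-0.001  0.002  0.   ] [ 0.    -0.002 -0.028] dist 0.0004 deg 2.5
```

Request:
{"method": "apply_moves", "body": {
  "moves": [
    [0,0,0,0,0,-0.015],
    [0,0,0,0,0,-0.03],
    [0,0,0,0,0,-0.03]
  ]
}}

```text
time_s: 7.02
tcp_pos: [0.4835, 0.0059, 0.0866]
eef_rot: [180.0, -0.2, 24.6]
contact_force: [1.3, 2.7, -4.2]
gripper_width: 0.0138
```

Request:
{"method": "apply_moves", "body": {
  "moves": [
    [0,0,0,0,0,-0.03],
    [0,0,0,0,0,-0.03],
    [0,0,0,0,0,-0.03],
    [0,0,0,0,0,-0.03],
    [0,0,0,0,0,-0.03],
    [0,0,0,0,0,-0.03]
  ],
  "hand": -1
}}

```text
time_s: 7.78
tcp_pos: [0.4835, 0.0059, 0.0866]
eef_rot: [180.0, -0.2, 27.3]
contact_force: [-0.6, -0.1, -0.2]
gripper_width: 0.068
```

```bash
python3 g.py .4835 .0055 .16 24.5
```

```text
t 7.78 pos [0.4835 0.0059 0.0866] rot [179.98  -0.2   27.34] j [ 24.1  10.7 -33.8   0.  -45.3  93.3] F [-0.6 -0.1 -0.2] M [-0.1   0.1  -0.03] w 0.068
move [ 0.     0.002 -0.367] [ 0.    -0.002  0.032] dist 0.0734 deg 2.8
```

Request:
{"method": "apply_moves", "body": {
  "moves": [
    [0,0,-0.1,0,0,0],
    [0,0,-0.25,0,0,0],
    [0,0,-0.45,0,0,0],
    [0,0,-0.6,0,0,0],
    [0,0,-0.7,0,0,0],
    [0,0,-0.7,0,0,0]
  ]
}}

```text
time_s: 8.52
tcp_pos: [0.4839, 0.0059, 0.2281]
eef_rot: [180.0, -0.4, 27.3]
contact_force: [0.8, -0.4, -0.6]
gripper_width: 0.0878
```

```bash
python3 w.py wrist3.png;python3 g.py .640 .033 .22 10
```

```text
red [ 252  166   58   70 2695] [280.42337662 197.18664193]
disc circle mm ((483.6631774902344, 6.0670270919799805), 27.567310333251953)
top 914 ((483.8024597167969, 5.971588134765625), (51.99598693847656, 13.91495132446289), 23.727073669433594) [484.0749      6.1578913]
green [ 245   11   34   38 1023] [0.6141 0.0954 0.013 ]
handle top 284 ((638.82568359375, 32.94573211669922), 8.671966552734375)
t 8.57 pos [0.4831 0.0058 0.2268] rot [179.99  -0.26  27.33] j [ 24.1   2.  -22.9  -0.  -64.8  93.3] F [ 0.  -0.2  0.6] M [-0.09  0.16 -0.03] w 0.0873
move [0.759 0.239 0.038] [-0.    -0.003  0.193] dist 0.1594 deg 17.3
```

View pics/wrist3.png

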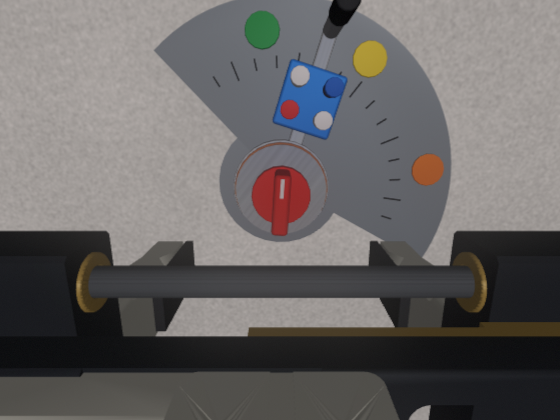

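The wrist view shows the bar turned by about 68° (1.18 rad), so the clamp is loose. The handle is at the top around (343,12) and the green mark is at (262,30).

Request:
{"method": "apply_moves", "body": {
  "moves": [
    [0.2,0.06,0.02,0,0,0.05],
    [0.4,0.13,0.06,0,0,0.1],
    [0.6,0.19,0.12,0,0,0.15],
    [0.76,0.24,0.25,0,0,0.193],
    [0.76,0.24,0.35,0,0,0.193],
    [0.76,0.24,0.35,0,0,0.193],
    [0.76,0.24,0.35,0,0,0.193]
  ]
}}

```text
time_s: 9.45
tcp_pos: [0.6404, 0.033, 0.1578]
eef_rot: [-180.0, -0.2, 10.0]
contact_force: [-1.1, 0.4, 0.6]
gripper_width: 0.0876
```

```bash
python3 g.py .640 .033 .087 10
```

```text
t 9.45 pos [0.6404 0.033  0.1578] rot [-179.95   -0.24    9.98] j [ 20.3  20.1  -9.4  -0.  -60.3  79.6] F [-1.1  0.4  0.6] M [-0.15  0.16  0.02] w 0.0876
move [-0.004 -0.     0.354] [-0.001 -0.003 -0.   ] dist 0.0708 deg 0.3
```

Request:
{"method": "apply_moves", "body": {
  "moves": [
    [0,0,0.13,0,-0.003,0],
    [0,0,0.25,0,-0.003,0],
    [0,0,0.35,0,-0.003,0],
    [0,0,0.35,0,-0.003,0],
    [0,0,0.35,0,-0.003,0]
  ]
}}

```text
time_s: 10.07
tcp_pos: [0.6415, 0.0333, 0.0895]
eef_rot: [-179.9, -0.1, 10.0]
contact_force: [-0.5, -0.5, 0.2]
gripper_width: 0.0874
```

Request:
{"method": "apply_moves", "body": {
  "moves": [
    [0,0,0,0,0,0],
    [0,0,0,0,0,0],
    [0,0,0,0,0,0],
    [0,0,0,0,0,0],
    [0,0,0,0,0,0],
    [0,0,0,0,0,0],
    [0,0,0,0,0,0],
    [0,0,0,0,0,0],
    [0,0,0,0,0,0]
  ],
  "hand": 1,
  "grip_force": 15
}}

```text
time_s: 11.2
tcp_pos: [0.6415, 0.0333, 0.0894]
eef_rot: [-180.0, -0.1, 10.0]
contact_force: [-0.1, 0.3, 0.9]
gripper_width: 0.0183
```

```bash
for a in 14 18 22 26 30 34.5; do python3 - <<E
import numpy as np
from g import goto
a=np.radians($a);goto(.4836+.159*np.cos(a),.0058+.159*np.sin(a),.0875,$a)
E
done
```

```text
t 11.2 pos [0.6415 0.0333 0.0894] rot [-1.7995e+02 -1.0000e-01  1.0000e+01] j [ 20.3  23.9 -13.4  -0.  -52.6  79.7] F [-0.1  0.3  0.9] M [-0.12  0.02 -0.01] w 0.0183
move [-0.008 -0.057  0.01 ] [-0.001 -0.001 -0.044] dist 0.0117 deg 4.0
t 11.2 pos [0.6415 0.0333 0.0894] rot [-1.7995e+02 -1.0000e-01  1.0000e+01] j [ 20.3  23.9 -13.4  -0.  -52.6  79.7] F [-0.1  0.3  0.9] M [-0.12  0.02 -0.01] w 0.0183
move [-0.014 -0.112  0.01 ] [-0.    -0.001 -0.089] dist 0.0227 deg 8.0
t 11.2 pos [0.6415 0.0333 0.0894] rot [-1.7995e+02 -1.0000e-01  1.0000e+01] j [ 20.3  23.9 -13.4  -0.  -52.6  79.7] F [-0.1  0.3  0.9] M [-0.12  0.02 -0.01] w 0.0183
move [-0.024 -0.167  0.01 ] [-0.    -0.001 -0.133] dist 0.0338 deg 12.0
t 11.2 pos [0.6415 0.0333 0.0894] rot [-1.7995e+02 -1.0000e-01  1.0000e+01] j [ 20.3  23.9 -13.4  -0.  -52.6  79.7] F [-0.1  0.3  0.9] M [-0.12  0.02 -0.01] w 0.0183
move [-0.037 -0.221  0.01 ] [-0.    -0.001 -0.178] dist 0.0448 deg 16.0
t 11.2 pos [0.6415 0.0333 0.0894] rot [-1.7995e+02 -1.0000e-01  1.0000e+01] j [ 20.3  23.9 -13.4  -0.  -52.6  79.7] F [-0.1  0.3  0.9] M [-0.12  0.02 -0.01] w 0.0183
move [-0.054 -0.274  0.01 ] [-0.    -0.001 -0.222] dist 0.0558 deg 20.0
t 11.2 pos [0.6415 0.0333 0.0894] rot [-1.7995e+02 -1.0000e-01  1.0000e+01] j [ 20.3  23.9 -13.4  -0.  -52.6  79.7] F [-0.1  0.3  0.9] M [-0.12  0.02 -0.01] w 0.0183
move [-0.078 -0.331  0.01 ] [-0.    -0.001 -0.272] dist 0.0681 deg 24.5
```

Request:
{"method": "apply_moves", "body": {
  "moves": [
    [-0.001,-0.028,0,0,0,-0.022],
    [-0.003,-0.057,0,0,0,-0.044],
    [-0.006,-0.085,0,0,0,-0.066],
    [-0.009,-0.112,0,0,0,-0.089],
    [-0.018,-0.167,0,0,0,-0.133],
    [-0.031,-0.221,0,0,0,-0.178],
    [-0.048,-0.274,0,0,0,-0.222],
    [-0.062,-0.31,0,0,0,-0.252],
    [-0.072,-0.331,0,0,0,-0.272],
    [-0.072,-0.331,0,0,0,-0.272],
    [-0.072,-0.331,0,0,0,-0.272],
    [-0.072,-0.331,0,0,0,-0.272]
  ]
}}

```text
time_s: 12.7
tcp_pos: [0.6161, 0.096, 0.0895]
eef_rot: [-180.0, -0.1, 34.4]
contact_force: [2.7, 2.9, -2.8]
gripper_width: 0.0186
```

```bash
python3 g.py .6145 .0955 .088 34.5; python3 m.py 3
```

```text
t 12.7 pos [0.6161 0.096  0.0895] rot [-1.7999e+02 -1.4000e-01  3.4440e+01] j [ 26.8  22.4 -16.   -0.  -51.5  97.7] F [ 2.7  2.9 -2.8] M [ 0.95 -0.71 -0.04] w 0.0186
move [-0.008 -0.002  0.007] [-0.    -0.002 -0.001] dist 0.0023 deg 0.2
scene bar px 0Traceback (most recent call last):
  File "m.py", line 29, in <module>
    meas(sys.argv[1])
    ~~~~^^^^^^^^^^^^^
  File "m.py", line 19, in meas
    blk=(V<60)&ok&(P[...,2]>.082)&(P[...,2]<.119)&(np.hypot(P[...,0]-c[0],P[...,1]-c[1])<.22)
                                                                     ^
UnboundLocalError: cannot access local variable 'c' where it is not associated with a value
```

View pics/scene3.png

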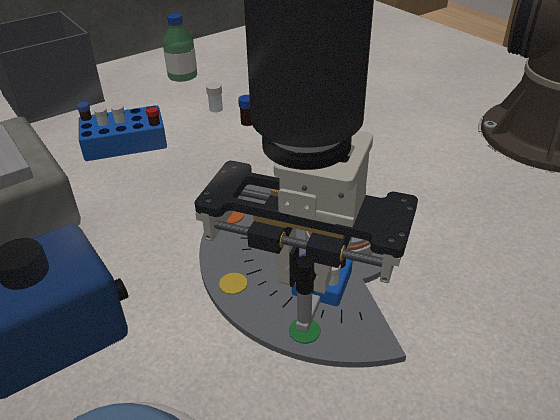

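The scene view shows the handle post standing on the green mark at about (305,325), still held by the fingers. Next I'll release it, go up and return to the knob.

Request:
{"method": "apply_moves", "body": {
  "moves": [
    [0,0,0,0,0,0],
    [0,0,0,0,0,0],
    [0,0,0,0,0,0],
    [0,0,0,0,0,0],
    [0,0,0,0,0,0],
    [0,0,0,0,0,0],
    [0,0,0,0,0,0]
  ],
  "hand": -1
}}

```text
time_s: 13.62
tcp_pos: [0.6161, 0.096, 0.0895]
eef_rot: [-180.0, -0.1, 34.4]
contact_force: [0.4, -0.2, 0.2]
gripper_width: 0.0828
```

Request:
{"method": "apply_moves", "body": {
  "moves": [
    [0,0,-0.1,0,0,0],
    [0,0,-0.25,0,0,0],
    [0,0,-0.45,0,0,0],
    [0,0,-0.6,0,0,0],
    [0,0,-0.65,0,0,0],
    [0,0,-0.65,0,0,0]
  ]
}}

```text
time_s: 14.38
tcp_pos: [0.6159, 0.0959, 0.2195]
eef_rot: [-180.0, -0.2, 34.4]
contact_force: [-0.5, -0.8, -0.6]
gripper_width: 0.0877
```

```bash
python3 g.py .4836 .0058 .22 24
```

```text
t 14.38 pos [0.6159 0.0959 0.2195] rot [-179.99   -0.18   34.45] j [ 26.8  15.9  -6.9  -0.  -67.   97.7] F [-0.5 -0.8 -0.6] M [-0.1   0.09 -0.01] w 0.0877
move [-0.8   -0.002 -0.005] [-0.    -0.002  0.116] dist 0.1601 deg 10.4
```

Request:
{"method": "apply_moves", "body": {
  "moves": [
    [-0.2,0,0,0,0,0.04],
    [-0.4,0,0,0,0,0.08],
    [-0.6,0,0,0,0,0.116],
    [-0.8,0,0,0,0,0.116],
    [-0.8,0,0,0,0,0.116],
    [-0.8,0,0,0,0,0.116]
  ]
}}

```text
time_s: 15.12
tcp_pos: [0.484, 0.0055, 0.2184]
eef_rot: [-179.9, -0.1, 24.0]
contact_force: [0.9, -0.4, -0.7]
gripper_width: 0.0875
```

```bash
python3 w.py wrist4.png; python3 g.py .4836 .0058 .0867 24
```

```text
red [ 251  167   60   71 2876] [280.45236439 198.54624478]
disc circle mm ((484.026611328125, 6.3013715744018555), 27.540151596069336)
top 969 ((484.3831481933594, 6.395275115966797), (50.71461486816406, 13.52110767364502), 24.312835693359375) [484.47977    6.238369]
green [257   9  13  34 265] [0.6207 0.0858 0.013 ]
handle top 12 ((607.947265625, 92.22579193115234), 3.479996919631958)
t 15.18 pos [0.4842 0.0057 0.2184] rot [-1.7995e+02 -1.3000e-01  2.4010e+01] j [ 24.    2.6 -23.4  -0.1 -63.9  90.1] F [0.1 0.2 0. ] M [-0.13  0.11  0.08] w 0.0878
move [-0.004 -0.001  0.659] [-0.001 -0.001  0.   ] dist 0.1317 deg 0.1
```

View pics/wrist4.png

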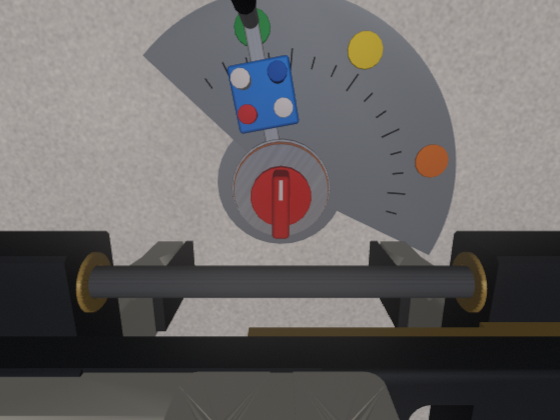

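The wrist view shows the handle post over the green mark at (252,27) and the knob still loose at about 24°, upright in the image. I'll go down and grip it.

Request:
{"method": "apply_moves", "body": {
  "moves": [
    [-0.003,0,0.2,0,0,0],
    [-0.003,0,0.4,0,0,0],
    [-0.003,0,0.55,0,0,0],
    [-0.003,0,0.64,0,0,0],
    [-0.003,0,0.66,0,0,0],
    [-0.003,0,0.66,0,0,0]
  ]
}}

```text
time_s: 15.92
tcp_pos: [0.4844, 0.0059, 0.0863]
eef_rot: [-180.0, -0.1, 24.0]
contact_force: [0.2, 0.8, -0.0]
gripper_width: 0.0877
```

```bash
python3 g.py .4836 .0058 .0867 24
```

```text
t 15.93 pos [0.4844 0.0059 0.0863] rot [-1.7996e+02 -9.0000e-02  2.4030e+01] j [ 24.   10.9 -33.6  -0.1 -45.4  90.1] F [ 0.2  0.8 -0. ] M [-0.12  0.11 -0.01] w 0.0877
move [-0.004 -0.001 -0.002] [-0.    -0.001  0.   ] dist 0.0009 deg 0.1
```

Request:
{"method": "apply_moves", "body": {
  "moves": [
    [-0.003,0,0,0,0,0],
    [-0.003,0,0,0,0,0],
    [-0.003,0,0,0,0,0],
    [-0.003,0,0,0,0,0],
    [-0.003,0,0,0,0,0],
    [-0.003,0,0,0,0,0],
    [-0.003,0,0,0,0,0],
    [-0.003,0,0,0,0,0],
    [-0.003,0,0,0,0,0],
    [-0.003,0,0,0,0,0],
    [-0.003,0,0,0,0,0]
  ],
  "hand": 1,
  "grip_force": 40
}}

```text
time_s: 17.3
tcp_pos: [0.4837, 0.0059, 0.0863]
eef_rot: [-179.9, -0.1, 24.0]
contact_force: [-2.3, 3.7, 1.4]
gripper_width: 0.0137
```

Request:
{"method": "apply_moves", "body": {
  "moves": [
    [0,0,0,0,0,0.08],
    [0,0,0,0,0,0.16],
    [0,0,0,0,0,0.24],
    [0,0,0,0,0,0.32],
    [0,0,0,0,0,0.4],
    [0,0,0,0,0,0.48],
    [0,0,0,0,0,0.56],
    [0,0,0,0,0,0.64],
    [0,0,0,0,0,0.7],
    [0,0,0,0,0,0.74],
    [0,0,0,0,0,0.74]
  ]
}}

```text
time_s: 18.68
tcp_pos: [0.4836, 0.0057, 0.0863]
eef_rot: [-179.9, 0.0, -42.5]
contact_force: [-2.0, 1.9, 1.1]
gripper_width: 0.014
```

```bash
python3 g.py .4836 .0058 .0867 -44
```

```text
t 18.68 pos [0.4836 0.0057 0.0863] rot [-1.7991e+02  1.0000e-02 -4.2530e+01] j [ 24.   10.9 -33.7  -0.1 -45.4  23.5] F [-2.   1.9  1.1] M [ 0.34  0.71 -0.06] w 0.014
move [-0.    -0.    -0.002] [-0.001  0.     0.016] dist 0.0004 deg 1.5
```

Now the last couple of degrees to the stop, then I'll let go and lift.

Request:
{"method": "apply_moves", "body": {
  "moves": [
    [0,0,0,0,0,0.01],
    [0,0,0,0,0,0.02],
    [0,0,0,0,0,0.025],
    [0,0,0,0,0,0.025]
  ]
}}

```text
time_s: 19.18
tcp_pos: [0.4837, 0.0057, 0.0863]
eef_rot: [-179.9, 0.0, -44.8]
contact_force: [-2.1, 1.8, 1.4]
gripper_width: 0.0137
```

Request:
{"method": "apply_moves", "body": {
  "moves": [
    [0,0,0,0,0,0],
    [0,0,0,0,0,0],
    [0,0,0,0,0,0],
    [0,0,0,0,0,0],
    [0,0,0,0,0,0],
    [0,0,0,0,0,0],
    [0,0,0,0,0,0]
  ],
  "hand": -1
}}

```text
time_s: 20.05
tcp_pos: [0.4836, 0.0057, 0.0863]
eef_rot: [-179.9, 0.0, -44.8]
contact_force: [-0.3, 0.4, 0.7]
gripper_width: 0.0784
```

Request:
{"method": "apply_moves", "body": {
  "moves": [
    [0,0,-0.1,0,0,0],
    [0,0,-0.25,0,0,0],
    [0,0,-0.45,0,0,0],
    [0,0,-0.65,0,0,0],
    [-0.2,0,-0.7,0,0,0],
    [0,0.2,-0.7,0,0,0],
    [0.1,0.25,-0.7,0,0,0],
    [0.1,0.25,-0.7,0,0,0]
  ]
}}

```text
time_s: 21.05
tcp_pos: [0.4626, -0.0447, 0.2262]
eef_rot: [-179.9, 0.0, -44.8]
contact_force: [0.0, 0.8, -0.1]
gripper_width: 0.0877
```

```bash
python3 w.py wrist5.png; python3 m.py 5;python3 g.py .4836 .0058 .0867 -44
```

```text
red [ 200  187   58   71 2719] [227.79073189 218.40750276]
disc circle mm ((483.7311706542969, 5.51542329788208), 27.61700439453125)
top 930 ((483.6404724121094, 5.292486190795898), (14.265422821044922, 51.136844635009766), 45.31098556518555) [483.21713    4.661874]
green [ 81 159  30  14 264] [0.6198 0.087  0.013 ]
handle top 512 ((615.0406494140625, 95.03562927246094), 9.744913101196289)
scene bar px 1047
  bar mean [0.4875 0.0101 0.1048] ang 136.0 ext [-0.0247  0.0243] side std [0.0028 0.0145] zmax 0.119
  top 325 [0.485  0.0091] ((484.8829650878906, 7.158447265625), (14.7987060546875, 51.390098571777344), 45.43379211425781)
  black [296 263  18  32 465] [0.6202 0.1018 0.1015] 0.082 0.119
   ray z.1 [0.6192 0.1005 0.1   ]
  green [289 319  31  25 435] [0.6172 0.0996 0.013 ] [0.617  0.0993 0.0127]
side bar px 105
  bar mean [0.4842 0.0019 0.1156] ang 137.3 ext [-0.0216  0.0258] side std [0.0029 0.0158] zmax 0.12
  top 92 [0.4817 0.0036] ((482.29193115234375, 3.981548309326172), (9.62272834777832, 48.427154541015625), 46.342559814453125)
  black [276 163   8  18 131] [0.6134 0.0904 0.1012] 0.082 0.119
   ray z.1 [0.6141 0.0926 0.1   ]
t 21.2 pos [ 0.4624 -0.0439  0.2261] rot [-1.7992e+02  2.0000e-02 -4.4800e+01] j [ 18.9   0.3 -24.8  -0.1 -64.9  26.3] F [-0.8  0.7 -0.4] M [-0.01  0.2   0.01] w 0.0876
move [-0.1   -0.25   0.697] [-0.001  0.    -0.009] dist 0.1495 deg 0.8
```

View pics/wrist5.png

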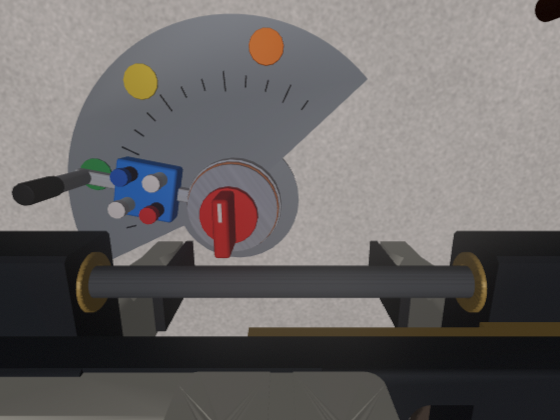

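The wrist view shows the handle's post rising from the green mark at (95,172). The knob bar at (223,222) is back at its starting angle, and the gripper is clear of everything.

```bash
python3 -c "
from plant import r
print(r.close_job())"
```

```text
the job is handed in; nothing more can be done
None
```

I turned the knob about 68° (1.18 rad) anticlockwise to loosen the clamp. I then swung the carrier by its handle about 24° to the green mark, turned the knob back clockwise, let go and lifted clear. The job was handed in at about 21 s of the 67 s allowed; no verdict came back.

The last checks all agreed:
- **Handle:** the wrist camera put its middle at (0.615, 0.095). The green mark measured (0.6145, 0.0955) before the swing, so they are about 1 mm apart. After the swing the handle partly hides the mark, so the mark positions measured then are biased and I did not use them.
- **Knob:** the bar is within 1° of its starting tight angle in the wrist view (45.3° now, 46.1° at the start).
- **Contact:** the gripper is open, about 14 cm above the knob grip height, and the contact force reads about zero.

One slip: as I let go of the knob the first time, I repeated a small turn and the open gripper went about 3° further. The bar measured afterwards was still at about 1.18 rad, so it had no effect.

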